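Snap the retaining clip onto a gear shaft

ROBOT

A 6-joint arm with a two-finger parallel gripper is mounted at the origin on the work surface. World frame = base frame: x ahead of the robot, y to its left, z up, the work surface at z = 0. Lengths are in m, angles in degrees, forces in N, time in s.
With the tool pointing down it reaches from about 0.325 to 0.85 m from the base axis. Payload 4.4 kg.
Tool frame: the origin (TCP) lies between the finger pads; the fingertips stand 14 mm ahead of it and the grasp point (between the pads) lies 5 mm behind it; z points along the fingers, y is the line along which they close (so a half turn about z gives the same grasp; the last joint's range is limited). The gripper opens to 94 mm and grips with 3 to 60 N. Pads are 16 mm wide; open, the fingers measure 119 mm over their backs; the gripper's body (75 mm by 177 mm) begins 78 mm behind the grasp point.
Start: joints at [-76.977, 11.837, 88.321, -0, 79.842, -8.623], TCP at [0.212, -0.534, 0.219] pointing down, gripper open.
Joint ranges: [-156.59, 156.59], [-49.26, 127.26], [12.9, 141.05], [-63.56, 243.56], [4.71, 150.69], [-161.64, 161.64]. Speed limits (degrees/s): [159.86, 159.86, 180, 180, 180, 180].

INTERFACE

Orientations are given as [roll, pitch, yaw] about the fixed x, y, z axes, in that order (R = Rz(yaw) Ry(pitch) Rx(roll)).
In Python, from plant import arm, vision, finish_job gives the robot as it stands.
- The arm moves only by the shell command python3 -m inch 'ROWS' [FORCE]. ROWS is a JSON object of lists of equal length, an entry for each row: "travel": the shift along the tool's x, y, z normalised to -1 to 1, where 1 is 30 cm, a list of three; "yaw": the turn about the tool's z normalised to -1 to 1, where 1 is 0.5 rad; "fingers": the opening in per cent of the stroke, from 0 (shut) to 100 (fully open). In form: {"travel": [[x, y, z], ...], "yaw": [yaw, ...], "fingers": [fingers, ...]}. A call has 1 to 12 rows; each row is the pose to reach, as a shift and turn from the pose commanded when the call began, along the tool's axes at that moment; what a row does not reach only later rows make up. A row lasts 1/8 s, in which the tool goes at most 62.5 mm and 10.7 degrees, less where a joint would pass 70% of its speed; a pose out of reach is approached as far as the arm can. A call with a number of a shift or a turn outside -1 to 1 is refused whole. A call with a gripper value outside its range is refused whole. The fingers move at their own pace and stop on an object; FORCE is the grip in N (left out, the last holds). Time passes only in rows, so rows that repeat a pose let the fingers close. It gives the time, the measured TCP pose, the force, the opening and the grip force at its end, in the units of the state.
- arm.sense(): the state, without advancing time (a new reading comes with each control period).
- vision.get_image(name): name is "side" or "top" or "wrist"; returns the picture (420x560x3 uint8, blue, green, red); there is no depth.
- vision.get_calibration(name): a dict with "camera_matrix" (3x3 intrinsics, pixels), "origin" and "rotation" of the camera in the world; the wrist camera has in their place "tool_from_camera" (4x4, takes a point from camera to tool coordinates, whose origin is the TCP and whose axes are the flange's). Camera axes: x right, y down, z forward; pixel columns grow to the right and rows downward; lengths in m; the calibration is good to about 2 mm. A picture is of the moment at which its call begins: read the wrist's pose just before it. get_calibration takes no time and is no camera call.
- finish_job(): hands the job in; it is judged then, once.
The state is a dict: "time_s": time; "joint_positions": joint angles; "joint_vel": joint speeds; "joint_torque": joint torques, N m; "tcp_pos": TCP position; "ee_rot": TCP orientation; "contact_force": force on the tool from outside, world axes, zero at the start; "ft_torque": the same for the moment, N m; "width": finger opening in m; "finger_force": force on a finger pad.
Only numpy, scipy, OpenCV 4.12 (cv2) and the standard library are available. Lean on these libraries where they do the work, as an engineer would, in place of code of your own. Each camera call takes 0.05 s, during which the arm holds its last target. There are 200 camera calls.

TASK

The gear of this kitchen machine's drive unit is back on its shaft and only lacks its retainer: take the new orange spring clip, use it to press the brass washer down against its spring until it is level with the groove, and push it sideways into the shaft's groove until it has snapped fully home. Do it by feel and never force a jammed clip, it breaks: about 20 N of push is plenty. Let go of it once it sits, and leave everything else on the bench where it is.

Things in the scene. Friction and masses are not known exactly. Their poses are not given: they have to be found in the camera images.
- clip_grip (a point): centre of the upright thumb grip of the new ORANGE spring clip (moulded plastic, 24 g, lying flat on the mat). The grip is a block 16 mm long (clip x), 14 wide (clip y), 18 high from the clip's underside; this point is 9 mm above the underside. x points from the grip to the clip's open side, z up. Grasp it across the 14 mm, firmly (about 40 N), fingertips some mm above the underside
- clip_bore (a point): centre of the same clip's round bore, 30 mm ahead (+x) of the grip's centre, 2.5 mm above the underside; same axes. Here the clip is a flat open C, 5 mm thick, 33 mm wide, reaching 12 mm behind this point and 14 mm ahead; a web 13 mm wide joins it to the grip
- clip_mouth (a point): middle of the same clip's open mouth, 14 mm ahead (+x) of the bore's centre; same axes. Two springy jaws, flared to about 21 mm here, leave a gap of 12 mm at 5.5 mm ahead of the bore's centre; they spread to 15 mm to pass over the groove's bottom and close again behind it
- clip: the same orange clip as a whole, its origin on its underside below the bore's centre; axes as above
- shaft_axis (a point): point on the axis of the drive unit's upright steel shaft, at the NOMINAL height of its groove's lower edge. Its height is adjustable and set differently on each unit: shaft, groove, spring and washer together truly lie up to 8 mm higher or lower than nominal; sideways the point is true. Shaft 22 mm thick; groove 6.5 mm high, 15 mm thick at its bottom; 14 mm of shaft above the groove. Axes as the drive unit
- washer_rest (a point): point on the shaft's axis, 3.5 mm above shaft_axis: nominal height (again 8 mm up or down) of the upper face of the untouched brass washer, 40 mm across, which rides on a spring and covers half of the groove. It gives way at 1 N, then 1.5 N more per mm, 5 mm at most: a clip lying on it and pressed with 4.0 to 6.0 N (best 4.8) is level with the groove, with less too high, with more too low
- shaft_end (a point): nominal top end of the shaft, 20.5 mm above shaft_axis (again 8 mm up or down). A clip set on the washer with its bore 22 to 26 mm from the axis, open side to the shaft, does not yet meet the shaft. Pushed on in line with the groove it snaps over with 8 to 16 N; out of line it jams. Home, its bore's centre is on the shaft's axis and the washer's spring holds it there
- gearbox: the drive unit of a kitchen machine, fixed on the mat: open aluminium gear case 112 x 140 mm, walls 26 mm high, with a white gear 80 mm across (top 34 mm up). Origin: foot of the shaft's axis, 55.5 mm below shaft_axis; z up. A worm lies along y at x = +53 mm; the motor, 60 mm thick, top 66 mm up, lies from y = +64 to +149 mm. The -x side is free
- old_clip: broken grey clip of the same shape with one jaw snapped off, lying on the mat, about 52 mm long and 18 mm high; a bystander, to be left alone; origin under its bore
- small_clip: complete but smaller blue clip for another machine (bore 11 mm), lying on the mat, about 41 mm long and 18 mm high; a bystander, to be left alone; origin under its bore
- tumbler: drinking glass, 72 mm across, 85 mm high; a bystander, to be left alone; origin under its centre
- multimeter: blue multimeter lying flat, 145 x 72 x 44 mm; a bystander, to be left alone; origin under its centre
- screwdriver: screwdriver with red handle, 190 mm long, lying; a bystander, to be left alone; origin under its centre
- pliers: red-handled pliers lying flat, 165 mm long, 12 mm high; a bystander, to be left alone; origin under its centre
- grease_jar: small jar with yellow cap, 52 mm across, 48 mm high; a bystander, to be left alone; origin under its centre
- screw_dish: round steel dish with screws, 100 mm across, 20 mm high; a bystander, to be left alone; origin under its centre

How it is judged:
By the outcome, as a careful person would: the job done as asked, in the order asked, and still so for the second after the job is handed in, with the robot touching nothing.
It also fails if it takes over 51 s, if anything falls off the work surface, if the arm or the gripper's body presses on something with over 40 N, if the wrist force passes 120 N, or if a joint passes its speed limit or range.

## Working session

There is one attempt and no reset: what is moved stays moved. The work goes in short steps, Python scripts to look and compute and a shell command to move; the robot and the scene stay as the last step left them, time stands still between calls to the robot, and variables do not carry over. Pictures are saved under pics/ and viewed, at most 13 in all, crops included, and the job is handed in when it is done.

```bash
ls; mkdir -p pics
python3 - <<'E'
from plant import arm, vision
import cv2, numpy as np
for n in ("top","side"):
    im=vision.get_image(n); cv2.imwrite(f"pics/{n}0.png",im)
    c=vision.get_calibration(n); print(n,{k:np.round(np.array(v),4).tolist() for k,v in c.items()})
c=vision.get_calibration("wrist");print({k:np.round(np.array(v),4).tolist() for k,v in c.items()})
print(arm.sense())
E
```

```text
pics
top {'camera_matrix': [[544.2975, 0.0, 284.3018], [0.0, 544.2975, 205.9368], [0.0, 0.0, 1.0]], 'origin': [0.2774, 0.0048, 1.4704], 'rotation': [-166.8153, -0.1611, -89.1415]}
side {'camera_matrix': [[383.2796, 0.0, 281.7896], [0.0, 383.2796, 208.7076], [0.0, 0.0, 1.0]], 'origin': [0.2323, 0.7306, 0.6073], 'rotation': [-122.6295, 0.9386, -155.0336]}
{'camera_matrix': [[298.3038, 0.0, 280.5444], [0.0, 298.3038, 206.5684], [0.0, 0.0, 1.0]], 'tool_from_camera': [[-0.0013, -0.9739, -0.2272, 0.0655], [1.0, -0.0014, 0.0003, 0.0008], [-0.0006, -0.2272, 0.9739, -0.1663], [0.0, 0.0, 0.0, 1.0]]}
{'time_s': 0.1, 'joint_positions': array([-7.69760504e+01,  1.18777785e+01,  8.83955689e+01,  1.09413322e-03,
        7.98432100e+01, -8.62260162e+00]), 'joint_vel': array([ 0.12904388, -0.01481595, -0.2593012 , -0.1232026 , -0.04131378,
       -0.03608204]), 'joint_torque': array([-1.68569819e-03, -3.71864533e+01, -2.82291663e+01,  6.98821829e-02,
        3.11655190e-02, -5.68213261e-05]), 'tcp_pos': array([ 0.21194514, -0.53375838,  0.2184313 ]), 'ee_rot': array([-1.79884921e+02, -1.85393264e-02,  2.16463385e+01]), 'contact_force': array([-0.14237467,  0.5120814 , -0.55481766]), 'ft_torque': array([ 0.01369136, -0.00276868, -0.01762727]), 'finger_force': 0.0, 'width': 0.09372080866967394}
```

View pics/top0.png

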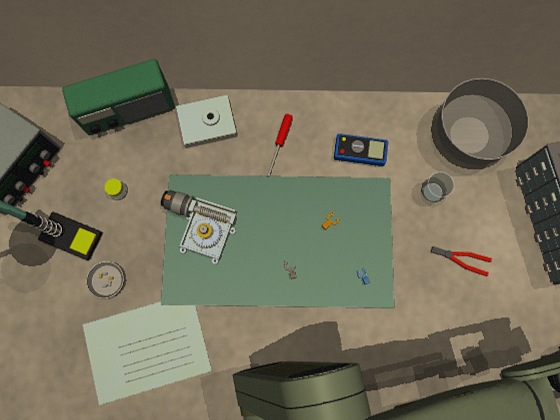

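View pics/side0.png

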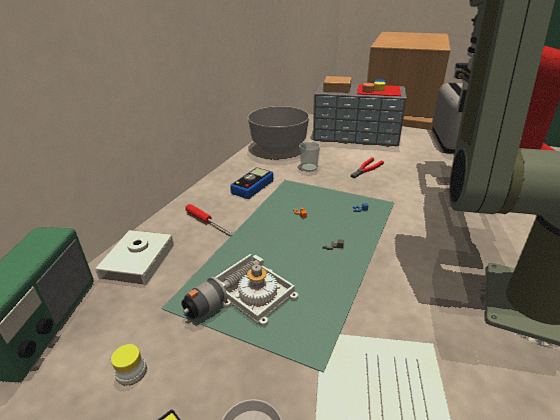

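The top view shows the orange clip near (330,221), the grey clip near (290,270), and the blue clip near (363,276). The gearbox shaft is near (204,230), with the motor towards (175,203). The side view shows the washer and shaft near (257,270).

```bash
cat > h.py <<'E'
from plant import arm, vision
import cv2, numpy as np
from scipy.spatial.transform import Rotation as Ro
def cam(n, s=None):
    c=vision.get_calibration(n); K=np.array(c["camera_matrix"])
    if n=="wrist":
        s=s or arm.sense(); T=np.array(c["tool_from_camera"]); R=Ro.from_euler("xyz",s["ee_rot"],degrees=True).as_matrix()
        return K,R@T[:3,:3],np.array(s["tcp_pos"])+R@T[:3,3]
    return K,Ro.from_euler("xyz",c["rotation"],degrees=True).as_matrix(),np.array(c["origin"])
def ray(C,uv):
    K,R,o=C; d=R@np.linalg.inv(K)@np.array([uv[0],uv[1],1.]); return o,d/np.linalg.norm(d)
def onz(C,uv,z):
    o,d=ray(C,uv); return o+d*(z-o[2])/d[2]
def proj(C,p):
    K,R,o=C; q=K@(R.T@(np.array(p)-o)); return q[:2]/q[2]
def tri(C1,u1,C2,u2):
    o1,d1=ray(C1,u1);o2,d2=ray(C2,u2)
    t=np.linalg.lstsq(np.c_[d1,-d2],o2-o1,rcond=None)[0]
    a,b=o1+t[0]*d1,o2+t[1]*d2; return (a+b)/2,np.linalg.norm(a-b)
E
python3 - <<'E'
from h import *
im=cv2.imread("pics/top0.png"); C=cam("top")
crop=cv2.resize(im[170:300,155:385],None,fx=3.4,fy=3.4,interpolation=cv2.INTER_CUBIC); cv2.imwrite("pics/topc.png",crop)
hsv=cv2.cvtColor(im,cv2.COLOR_BGR2HSV)
m=cv2.inRange(hsv,(8,140,90),(24,255,255)); ys,xs=np.nonzero(m[180:300,300:390]); xs+=300;ys+=180
print(len(xs),onz(C,(xs.mean(),ys.mean()),.005)); pts=np.c_[xs,ys].astype(float); w,v=np.linalg.eigh(np.cov(pts.T)); print(w,v[:,1])
print("shaft",onz(C,(204,229),.07),onz(C,(175,203),.05))
print("tcp proj",proj(C,arm.sense()["tcp_pos"]))
E
```

```text
98 [ 0.57910623 -0.11869958  0.005     ]
[ 9.90486588 24.11880338] [-0.74852153  0.66311049]
shaft [0.54027617 0.21484896 0.07      ] [0.61369879 0.2990372  0.05      ]
tcp proj [525.76704693 367.59689729]
```

View pics/topc.png

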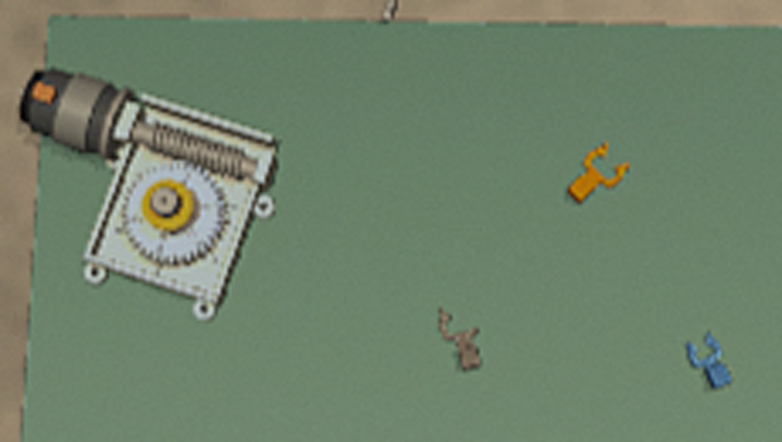

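The crop shows the orange clip's grip at about (580,190) with its mouth to the upper right. The gearbox sits with its motor to the upper left and its free side to the lower left, and the shaft top is near (165,200). I'll move the wrist camera over the clip.

```bash
cat >> h.py <<'E'
def go(p,yaw,s=None):
    "normalised travel and yaw from the measured pose to TCP position p, tool-down world yaw"
    s=s or arm.sense(); R=Ro.from_euler("xyz",s["ee_rot"],degrees=True).as_matrix()
    t=R.T@(np.array(p)-s["tcp_pos"])/.3; dy=(s["ee_rot"][2]-yaw+180)%360-180
    print("t",round(s["time_s"],2),"tcp",np.round(s["tcp_pos"],4),"rpy",np.round(s["ee_rot"],2),"travel",np.round(t,4),"yaw",round(np.radians(dy)/.5,3),"F",np.round(s["contact_force"],1))
E
python3 -m inch '{"travel":[[0.81,-0.447,0],[0.81,-0.447,0],[0.81,-0.447,0],[0.81,-0.447,0],[0.81,-0.447,0],[0.81,-0.447,0]],"yaw":[1,1,1,1,1,1],"fingers":[100,100,100,100,100,100]}'
python3 -c "
from h import *
go([.565,-.105,.11],-48.7)"
```

```text
time_s: 0.85
tcp_pos: [0.3893, -0.3182, 0.219]
ee_rot: [-180.0, 0.0, -6.8]
contact_force: [0.4, -0.2, 0.5]
width: 0.0942
finger_force: 0.0
t 0.85 tcp [ 0.3893 -0.3182  0.219 ] rpy [-1.7996e+02  4.0000e-02 -6.7600e+00] travel [ 0.498  -0.7743  0.3636] yaw 1.464 F [ 0.4 -0.2  0.5]
```

```bash
python3 -m inch '{"travel":[[0.498,-0.774,0.364],[0.498,-0.774,0.364],[0.498,-0.774,0.364],[0.498,-0.774,0.364],[0.498,-0.774,0.364],[0.498,-0.774,0.364],[0.498,-0.774,0.364]],"yaw":[1,1,1,1,1,1,1],"fingers":[100,100,100,100,100,100,100]}'
python3 -m inch '{"travel":[[0,0,0],[0,0,0],[0,0,0]],"yaw":[0.464,0.464,0.464],"fingers":[60,60,60]}'
python3 - <<'E'
from h import *
s=arm.sense(); C=cam("wrist",s); im=vision.get_image("wrist")
hsv=cv2.cvtColor(im,cv2.COLOR_BGR2HSV)
m=cv2.inRange(hsv,(8,140,70),(24,255,255)); n,l,st,ce=cv2.connectedComponentsWithStats(m); i=1+np.argmax(st[1:,4]); print(st[i],ce[i])
cv2.imwrite("pics/w1.png",im); np.savez("w1.npz",rot=s["ee_rot"],tcp=s["tcp_pos"])
print(np.round(s["tcp_pos"],4),np.round(s["ee_rot"],2), onz(C,ce[i],.005))
E
```

```text
time_s: 1.72
tcp_pos: [0.5646, -0.1092, 0.1099]
ee_rot: [179.9, 0.0, -35.7]
contact_force: [-0.7, -0.3, -0.8]
width: 0.0939
finger_force: 0.0
time_s: 2.1
tcp_pos: [0.5648, -0.1102, 0.1113]
ee_rot: [-180.0, -0.1, -49.1]
contact_force: [0.0, -0.3, -0.6]
width: 0.0678
finger_force: 0.0
[ 256  160   37   61 1030] [274.75242718 191.07184466]
[ 0.5648 -0.1102  0.1113] [-1.7998e+02 -9.0000e-02 -4.9070e+01] [ 0.58040809 -0.12012933  0.005     ]
```

View pics/w1.png

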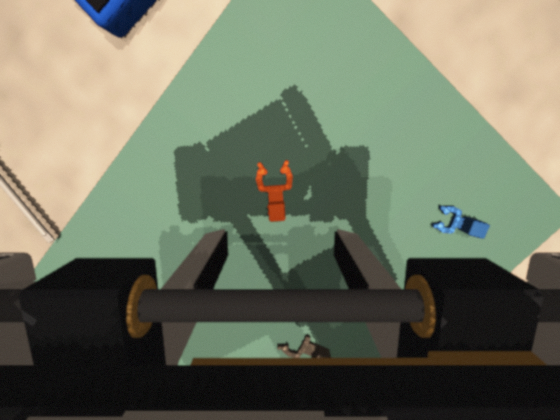

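The wrist view shows the clip with jaw tips at (260,165) and (288,165), and the grip at about (277,207), nearly aligned with the tool.

Run:
```python
from h import *
d=np.load("w1.npz"); s=dict(ee_rot=d["rot"],tcp_pos=d["tcp"]); C=cam("wrist",s); im=cv2.imread("pics/w1.png")
hsv=cv2.cvtColor(im,cv2.COLOR_BGR2HSV); m=cv2.inRange(hsv,(0,150,60),(24,255,255)); m[:150]=0;m[230:]=0;m[:,:245]=0;m[:,310:]=0
for v in range(158,226,2):
    x=np.nonzero(m[v])[0]
    if len(x): print(v,x.min(),x.max(),len(x),(x.min()+x.max())/2)
K,R,o=C
# undistort onto plane z=5mm for axis PCA of outer silhouette
ys,xs=np.nonzero(m); P=np.array([onz(C,(x,y),.004)[:2] for x,y in zip(xs,ys)]); w,v=np.linalg.eigh(np.cov(P.T)); print(P.mean(0),np.degrees(np.arctan2(v[1,1],v[0,1])))
cv2.imwrite("pics/w1c.png",cv2.resize(im[150:230,235:325],None,fx=6,fy=6,interpolation=cv2.INTER_CUBIC))
```

```text
160 286 287 2 286.5
162 259 288 6 273.5
164 257 287 10 272.0
166 258 287 12 272.5
168 259 289 15 274.0
170 258 290 20 274.0
172 257 290 20 273.5
174 257 291 16 274.0
176 256 292 14 274.0
178 256 292 13 274.0
180 256 292 14 274.0
182 256 291 13 273.5
184 257 291 15 274.0
186 258 291 34 274.5
188 258 290 33 274.0
190 259 284 26 271.5
192 267 282 16 274.5
194 268 282 15 275.0
196 268 282 15 275.0
198 268 282 15 275.0
200 269 283 15 276.0
202 269 283 15 276.0
204 268 284 17 276.0
206 267 284 18 275.5
208 268 284 17 276.0
210 268 284 17 276.0
212 268 284 17 276.0
214 268 284 17 276.0
216 269 284 16 276.5
218 269 284 16 276.5
220 270 282 13 276.0
[ 0.57995504 -0.11963544] 134.2546858482196
```

View pics/w1c.png

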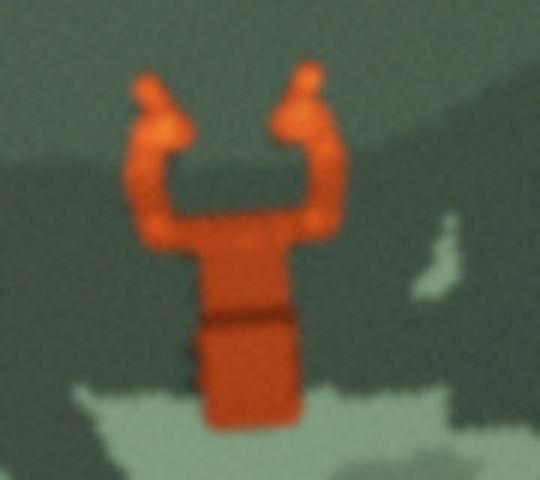

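The crop shows the grip's top face centred near (276.5,212) and the C's widest row at about 179, centred on column 274.

Run:
```python
from h import *
d=np.load("w1.npz"); C=cam("wrist",dict(ee_rot=d["rot"],tcp_pos=d["tcp"]))
g=onz(C,(276.3,212),.018); b=onz(C,(274,179),.005); t=onz(C,(273,164),.005); e=b-g
print(g,b,t,np.linalg.norm(e[:2]),np.degrees(np.arctan2(e[1],e[0])),np.degrees(np.arctan2((t-g)[1],(t-g)[0])),np.linalg.norm((t-g)[:2]))
go([*g[:2],.06],-47)
```

```text
[ 0.56826201 -0.10850164  0.018     ] [ 0.58825127 -0.12821914  0.005     ] [ 0.59784387 -0.13802783  0.005     ] 0.028077570275188583 -44.60786643815045 -44.946040643515765 0.04179571335296392
t 2.15 tcp [ 0.5649 -0.1099  0.1112] rpy [-1.7998e+02 -9.0000e-02 -4.9040e+01] travel [ 0.0037 -0.0114  0.1706] yaw -0.071 F [-0.2 -0.2  0.3]
```

```bash
python3 -m inch '{"travel":[[0.003,-0.011,0.17],[0.003,-0.011,0.17],[0.003,-0.011,0.17],[0.003,-0.011,0.25],[0.003,-0.011,0.311],[0.003,-0.011,0.311],[0.003,-0.011,0.311]],"yaw":[-0.14,-0.14,-0.14,-0.14,-0.14,-0.14,-0.14],"fingers":[50,50,50,50,50,50,50]}' 
python3 -c "
from h import *
go([.5682,-.1085,.018],-45)"
```

```text
time_s: 3.02
tcp_pos: [0.5684, -0.1065, 0.0175]
ee_rot: [-180.0, -0.0, -44.9]
contact_force: [-0.4, -0.6, 0.4]
width: 0.0472
finger_force: 0.0
t 3.02 tcp [ 0.5684 -0.1065  0.0175] rpy [-1.7999e+02 -3.0000e-02 -4.4940e+01] travel [ 0.0041  0.0052 -0.0017] yaw 0.002 F [-0.4 -0.6  0.4]
```

```bash
python3 -m inch '{"travel":[[0.004,0.005,-0.002],[0.004,0.005,-0.002],[0.004,0.005,-0.002],[0.004,0.005,-0.002],[0.004,0.005,-0.002],[0.004,0.005,-0.002],[0.004,0.005,-0.002],[0.004,0.005,-0.002]],"yaw":[0,0,0,0,0,0,0,0],"fingers":[30,20,10,0,0,0,0,0]}' 40
python3 -m inch '{"travel":[[0,0,0],[0,0,0],[0,0,-0.15],[0,0,-0.3],[0,0,-0.4],[0,0,-0.4]],"yaw":[0,0,0,0,0,0],"fingers":[0,0,0,0,0,0]}' 40
python3 - <<'E'
from h import *
s=arm.sense(); im=vision.get_image("wrist"); cv2.imwrite("pics/w2.png",im)
hsv=cv2.cvtColor(im,cv2.COLOR_BGR2HSV); m=cv2.inRange(hsv,(0,150,60),(24,255,255)); m[:,:220]=0;m[:,340:]=0
cv2.imwrite("pics/w2c.png",cv2.resize(im[170:270,220:340],None,fx=5,fy=5,interpolation=cv2.INTER_CUBIC))
go([.5682,-.1085,.018],-45)
E
```

```text
time_s: 4.03
tcp_pos: [0.5679, -0.1083, 0.0175]
ee_rot: [180.0, 0.0, -44.9]
contact_force: [0.8, -0.5, 0.1]
width: 0.0138
finger_force: 40.0
time_s: 4.78
tcp_pos: [0.5704, -0.1091, 0.1406]
ee_rot: [-179.8, -0.4, -44.9]
contact_force: [0.3, 0.2, -1.0]
width: 0.0139
finger_force: 40.0
t 4.83 tcp [ 0.5686 -0.1086  0.1382] rpy [-1.7994e+02 -1.2000e-01 -4.4930e+01] travel [-0.002   0.0012  0.4007] yaw 0.002 F [ 0.   0.3 -1. ]
```

View pics/w2.png

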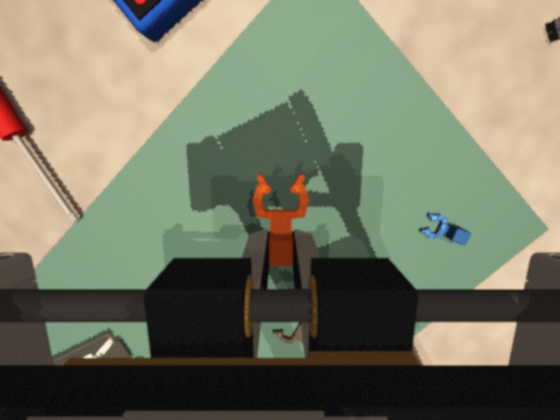

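The clip is held: the jaws are at (263,185) and (301,185), it's centred, and the web runs to the fingers. Next I'll measure the bore in the tool frame and work out the move to the gearbox.

Run:
```python
from h import *
im=cv2.imread("pics/w2.png"); hsv=cv2.cvtColor(im,cv2.COLOR_BGR2HSV); m=cv2.inRange(hsv,(0,150,60),(24,255,255)); m[:,:220]=0;m[:,340:]=0
for v in range(172,264,3):
    x=np.nonzero(m[v])[0]
    if len(x): print((v,x.min(),x.max(),len(x)),end=" ")
c=vision.get_calibration("wrist"); K=np.array(c["camera_matrix"]);T=np.array(c["tool_from_camera"])
CT=(K,T[:3,:3],T[:3,3])
print()
for uv in [(280.5,v) for v in (174,185,197,200,210)]: print(uv,np.round(onz(CT,uv,.015)*1e3,1))
go([.465,.241,.15],-19)
```

```text
(175, np.int64(258), np.int64(303), 11) (178, np.int64(257), np.int64(304), 16) (181, np.int64(258), np.int64(302), 17) (184, np.int64(258), np.int64(303), 22) (187, np.int64(256), np.int64(304), 29) (190, np.int64(255), np.int64(305), 31) (193, np.int64(254), np.int64(306), 28) (196, np.int64(253), np.int64(307), 19) (199, np.int64(253), np.int64(308), 19) (202, np.int64(253), np.int64(308), 20) (205, np.int64(254), np.int64(307), 19) (208, np.int64(255), np.int64(306), 19) (211, np.int64(255), np.int64(305), 51) (214, np.int64(256), np.int64(304), 49) (217, np.int64(259), np.int64(298), 40) (220, np.int64(270), np.int64(290), 21) (223, np.int64(270), np.int64(290), 21) (226, np.int64(270), np.int64(290), 21) (229, np.int64(270), np.int64(290), 21) (232, np.int64(269), np.int64(291), 23) (235, np.int64(270), np.int64(291), 22) (238, np.int64(269), np.int64(292), 24) (241, np.int64(269), np.int64(292), 24) (244, np.int64(269), np.int64(292), 24) (247, np.int64(269), np.int64(292), 24) (250, np.int64(269), np.int64(292), 24) (253, np.int64(269), np.int64(292), 24) (256, np.int64(269), np.int64(292), 24) (259, np.int64(269), np.int64(292), 24) (262, np.int64(269), np.int64(292), 24) 
(280.5, 174) [44.5  0.3 15. ]
(280.5, 185) [37.7  0.3 15. ]
(280.5, 197) [30.2  0.3 15. ]
(280.5, 200) [28.3  0.3 15. ]
(280.5, 210) [21.9  0.3 15. ]
t 4.83 tcp [ 0.5686 -0.1086  0.1382] rpy [-1.7994e+02 -1.2000e-01 -4.4930e+01] travel [-1.0674 -0.581  -0.041 ] yaw -0.905 F [ 0.   0.3 -1. ]
```

```bash
python3 -m inch '{"travel":[[-1,-0.55,-0.04],[-1,-0.55,-0.04],[-1,-0.55,-0.04],[-1,-0.55,-0.04],[-1,-0.55,-0.04],[-1,-0.55,-0.04],[-1,-0.55,-0.04],[-1,-0.55,-0.04]],"yaw":[-0.905,-0.905,-0.905,-0.905,-0.905,-0.905,-0.905,-0.905],"fingers":[0,0,0,0,0,0,0,0]}' 40
python3 -m inch '{"travel":[[0,0,0],[0,0,0]],"yaw":[0,0],"fingers":[0,0]}' 40
python3 - <<'E'
from h import *
s=arm.sense(); im=vision.get_image("wrist"); cv2.imwrite("pics/w3.png",im); np.savez("w3.npz",rot=s["ee_rot"],tcp=s["tcp_pos"])
go([.465,.241,.15],-19); print(s["tcp_pos"],s["ee_rot"])
E
```

```text
time_s: 5.82
tcp_pos: [0.4713, 0.2194, 0.1479]
ee_rot: [179.9, 0.1, -19.0]
contact_force: [-0.8, 0.1, -0.8]
width: 0.0136
finger_force: 40.0
time_s: 6.08
tcp_pos: [0.4725, 0.2192, 0.1493]
ee_rot: [180.0, 0.0, -19.1]
contact_force: [0.2, 0.2, -0.4]
width: 0.0136
finger_force: 40.0
t 6.12 tcp [0.4725 0.2194 0.1495] rpy [179.99   0.   -19.1 ] travel [-0.0472 -0.0598 -0.0018] yaw -0.004 F [ 0.3  0.2 -0.2]
[0.47247369 0.21922337 0.14931194] [ 1.79982703e+02  1.28271013e-02 -1.91190157e+01]
```

View pics/w3.png

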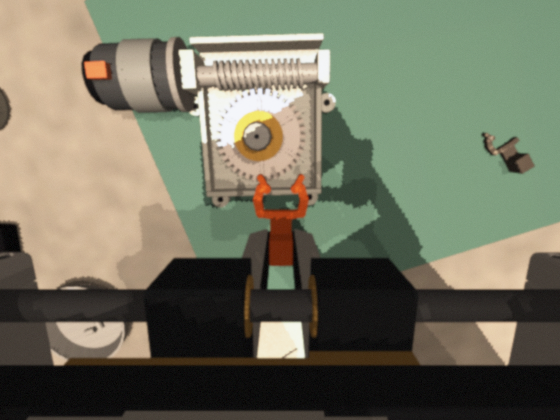

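The wrist view shows the shaft top at about (257,136), nearly straight below the camera, with the yellow washer around it. The case is aligned with the tool, and the held clip's jaws are near (281,185).

Run:
```python
from h import *
d=np.load("w3.npz"); s=dict(ee_rot=d["rot"],tcp_pos=d["tcp"]); C=cam("wrist",s); im=cv2.imread("pics/w3.png")
g=cv2.cvtColor(im,cv2.COLOR_BGR2GRAY)
big=cv2.resize(g[105:170,225:290],None,fx=4,fy=4,interpolation=cv2.INTER_CUBIC)
c=cv2.HoughCircles(big,cv2.HOUGH_GRADIENT_ALT,1.5,20,param1=120,param2=.6,minRadius=35,maxRadius=120)
if c is not None:
    for a in c[0]: print(a[0]/4+225-.375,a[1]/4+105-.375,a[2]/4)
cv2.imwrite("pics/w3c.png",cv2.resize(im[95:180,210:310],None,fx=6,fy=6,interpolation=cv2.INTER_CUBIC))
for z in (.068,.076,.084): print(z,onz(C,(257,136),z))
print(C[2])
```

```text
257.25 137.625 15.404565
257.25 137.625 25.50311
257.25 137.625 11.090986
0.068 [0.5417084 0.2145957 0.068    ]
0.076 [0.54148365 0.21402189 0.076     ]
0.084 [0.5412589  0.21344807 0.084     ]
[0.53475279 0.1968372  0.31558511]
```

View pics/w3c.png

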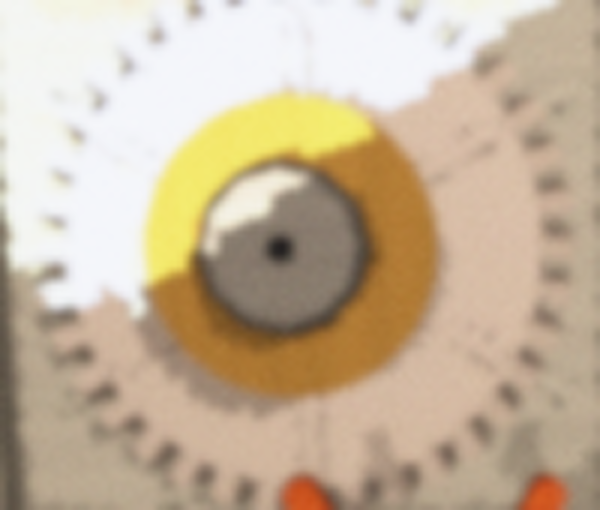

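The shaft top is centred at (257.1,136.1) and the washer is concentric with it. I'll go to the set-down point above the washer and check the alignment from close range.

Run:
```python
from h import *
x=np.array([np.cos(np.radians(19.1)),-np.sin(np.radians(19.1))])
go([*(np.array([.5415,.2140])-.054*x),.104],-19.1)
```

```text
t 6.12 tcp [0.4725 0.2194 0.1495] rpy [179.99   0.   -19.1 ] travel [ 0.0433 -0.0582  0.1515] yaw -0.0 F [ 0.3  0.2 -0.2]
```

```bash
python3 -m inch '{"travel":[[0.043,-0.058,0.02],[0.043,-0.058,0.08],[0.043,-0.058,0.15],[0.043,-0.058,0.15],[0.043,-0.058,0.15],[0.043,-0.058,0.15]],"yaw":[0,0,0,0,0,0],"fingers":[0,0,0,0,0,0]}' 40
python3 - <<'E'
from h import *
s=arm.sense(); im=vision.get_image("wrist"); cv2.imwrite("pics/w4.png",im); np.savez("w4.npz",rot=s["ee_rot"],tcp=s["tcp_pos"]); print(s["tcp_pos"],s["contact_force"])
g=cv2.cvtColor(im,cv2.COLOR_BGR2GRAY); hsv=cv2.cvtColor(im,cv2.COLOR_BGR2HSV)
cv2.imwrite("pics/w4c.png",cv2.resize(im[90:240,200:360],None,fx=4,fy=4,interpolation=cv2.INTER_CUBIC))
E
```

```text
time_s: 6.88
tcp_pos: [0.4906, 0.2327, 0.1055]
ee_rot: [-179.9, -0.1, -19.0]
contact_force: [-0.2, 0.5, -0.5]
width: 0.0139
finger_force: 40.0
[0.49057752 0.23269146 0.10548415] [-0.24685488  0.47072947 -0.45988155]
```

View pics/w4c.png

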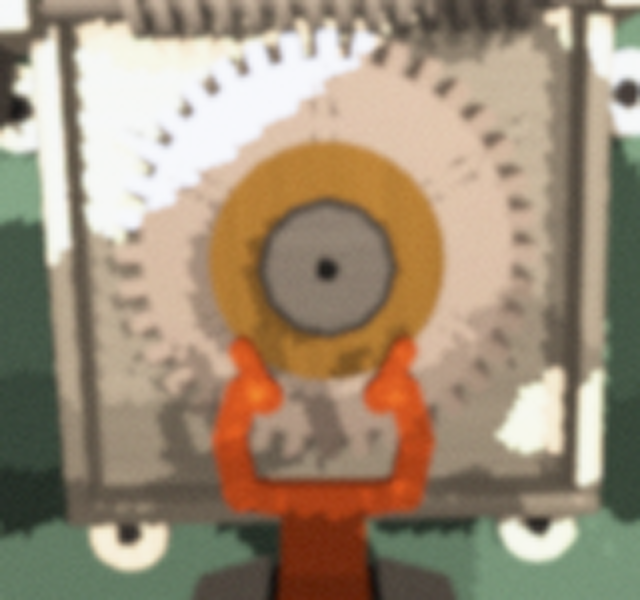

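The crop shows the shaft centre at crop (327,268), full-image (281.75,157). The clip is centred at about crop column 324, with its mouth facing the shaft and a small lateral gap remaining.

Run:
```python
from h import *
c=vision.get_calibration("wrist"); K=np.array(c["camera_matrix"]);T=np.array(c["tool_from_camera"]); CT=(K,T[:3,:3],T[:3,3])
z0=.1055
for h in (.070,.076,.082): print(h,"shaft tool xy mm",np.round(onz(CT,(200+327/4-.4,90+268/4-.4),z0-h)*1e3,2))
for v in (338,430,511): print(v,"clip",np.round(onz(CT,(200+324/4-.4,90+v/4-.4),.015)*1e3,2))
# side-view height check: where nominal shaft top/washer rim should project
go([.4905,.2315,.09],-19.1)
```

```text
0.07 shaft tool xy mm [53.38  1.23 35.5 ]
0.076 shaft tool xy mm [53.76  1.22 29.5 ]
0.082 shaft tool xy mm [54.14  1.2  23.5 ]
338 clip [44.15  0.72 15.  ]
430 clip [29.88  0.7  15.  ]
511 clip [16.89  0.69 15.  ]
t 6.92 tcp [0.4906 0.2327 0.1055] rpy [-1.7994e+02 -9.0000e-02 -1.9010e+01] travel [0.0009 0.0039 0.0516] yaw 0.003 F [ 0.1  0.3 -0.6]
```

```bash
python3 -m inch '{"travel":[[0,0.002,0.03],[0,0.002,0.06],[0,0.002,0.06],[0,0.002,0.06]],"yaw":[0,0,0,0],"fingers":[0,0,0,0]}' 40
for i in 1 2; do python3 -m inch '{"travel":[[0,0,0]],"yaw":[0],"fingers":[0]}' 40; done
python3 -m inch '{"travel":[[0,0,0.003],[0,0,0.007],[0,0,0.007],[0,0,0.007]],"yaw":[0,0,0,0],"fingers":[0,0,0,0]}' 40
python3 -m inch '{"travel":[[0,0,0.003],[0,0,0.007],[0,0,0.007],[0,0,0.007]],"yaw":[0,0,0,0],"fingers":[0,0,0,0]}' 40
```

```text
time_s: 7.42
tcp_pos: [0.4897, 0.232, 0.0863]
ee_rot: [180.0, 0.0, -19.0]
contact_force: [-0.2, -0.4, -1.1]
width: 0.0137
finger_force: 40.0
time_s: 7.55
tcp_pos: [0.4901, 0.2321, 0.0868]
ee_rot: [-180.0, -0.0, -19.0]
contact_force: [-0.4, 0.0, 0.4]
width: 0.0134
finger_force: 40.0
time_s: 7.68
tcp_pos: [0.49, 0.2321, 0.0868]
ee_rot: [-180.0, -0.0, -19.0]
contact_force: [-0.3, -0.0, 0.5]
width: 0.0135
finger_force: 40.0
time_s: 8.18
tcp_pos: [0.4897, 0.232, 0.0844]
ee_rot: [180.0, 0.0, -19.0]
contact_force: [-0.3, -0.6, -0.7]
width: 0.0137
finger_force: 40.0
time_s: 8.68
tcp_pos: [0.4898, 0.232, 0.0823]
ee_rot: [-180.0, -0.0, -19.0]
contact_force: [0.1, -0.7, -0.9]
width: 0.0136
finger_force: 40.0
```

```bash
python3 -m inch '{"travel":[[0,0,0.003],[0,0,0.007],[0,0,0.007],[0,0,0.007]],"yaw":[0,0,0,0],"fingers":[0,0,0,0]}' 40
python3 -m inch '{"travel":[[0,0,0.003],[0,0,0.003],[0,0,0.003]],"yaw":[0,0,0],"fingers":[0,0,0]}' 40
python3 -m inch '{"travel":[[0,0,0.003],[0,0,0.003],[0,0,0.003]],"yaw":[0,0,0],"fingers":[0,0,0]}' 40
```

```text
time_s: 9.18
tcp_pos: [0.4899, 0.2321, 0.0805]
ee_rot: [-180.0, -0.0, -19.0]
contact_force: [-0.9, 0.4, 2.2]
width: 0.0138
finger_force: 40.0
time_s: 9.55
tcp_pos: [0.4899, 0.2321, 0.0795]
ee_rot: [-180.0, -0.0, -19.0]
contact_force: [-1.3, 0.2, 3.1]
width: 0.0138
finger_force: 40.0
time_s: 9.93
tcp_pos: [0.4899, 0.2321, 0.0786]
ee_rot: [-180.0, -0.0, -19.0]
contact_force: [-1.1, 0.3, 3.9]
width: 0.0136
finger_force: 40.0
```

```bash
for i in 1 2 3 4 5; do python3 -m inch '{"travel":[[0,0,0]],"yaw":[0],"fingers":[0]}' 40 | grep -E "tcp|contact"; done; python3 -c "
from h import *
s=arm.sense();print(s['tcp_pos'],s['ee_rot'],s['contact_force'],s['ft_torque'])"
```

```text
tcp_pos: [0.4899, 0.2321, 0.0786]
contact_force: [-2.1, -0.0, 4.5]
tcp_pos: [0.4899, 0.2321, 0.0785]
contact_force: [-1.5, 0.1, 4.3]
tcp_pos: [0.4899, 0.2321, 0.0785]
contact_force: [-1.3, -0.4, 4.6]
tcp_pos: [0.4898, 0.2321, 0.0785]
contact_force: [-2.7, 0.7, 4.4]
tcp_pos: [0.4899, 0.2321, 0.0785]
contact_force: [-1.1, 0.3, 4.6]
[0.48985473 0.232085   0.07851638] [-1.79989468e+02 -8.16737817e-03 -1.90061020e+01] [-1.06710232  0.33581376  4.62186659] [ 0.10483255  0.11387259 -0.00197905]
```

```bash
python3 -m inch '{"travel":[[0.004,0,0],[0.008,0,0],[0.012,0,0],[0.012,0,0],[0.012,0,0]],"yaw":[0,0,0,0,0],"fingers":[0,0,0,0,0]}' 40
python3 -m inch '{"travel":[[0,0,0]],"yaw":[0],"fingers":[0]}' 40|grep -E "tcp|contact"
```

```text
time_s: 11.18
tcp_pos: [0.493, 0.2308, 0.0784]
ee_rot: [180.0, 0.0, -19.0]
contact_force: [-2.8, 0.5, 5.9]
width: 0.0133
finger_force: 40.0
tcp_pos: [0.4931, 0.2308, 0.0784]
contact_force: [-3.3, 0.8, 4.7]
```

```bash
python3 -m inch '{"travel":[[0.004,0,0],[0.008,0,0],[0.008,0,0]],"yaw":[0,0,0],"fingers":[0,0,0]}' 40|grep -E "tcp|contact"
for i in 1 2 3; do python3 -m inch '{"travel":[[0,0,0]],"yaw":[0],"fingers":[0]}' 40|grep -E "tcp|contact"; done
```

```text
tcp_pos: [0.4957, 0.23, 0.0785]
contact_force: [-1.7, 0.2, 4.1]
tcp_pos: [0.4957, 0.23, 0.0785]
contact_force: [-2.9, 1.2, 4.2]
tcp_pos: [0.4957, 0.23, 0.0785]
contact_force: [-2.3, 0.8, 4.8]
tcp_pos: [0.4957, 0.23, 0.0785]
contact_force: [-2.2, 0.5, 4.0]
```

```bash
python3 -m inch '{"travel":[[0.005,0,0.001],[0.01,0,0.001],[0.01,0,0.001]],"yaw":[0,0,0],"fingers":[0,0,0]}' 40|grep -E "tcp|contact"
for i in 1 2 3; do python3 -m inch '{"travel":[[0,0,0]],"yaw":[0],"fingers":[0]}' 40|grep -E "tcp|contact"; done
```

```text
tcp_pos: [0.4983, 0.2291, 0.0781]
contact_force: [-2.7, 0.8, 4.4]
tcp_pos: [0.4983, 0.2291, 0.0782]
contact_force: [-1.9, 0.5, 5.2]
tcp_pos: [0.4983, 0.2291, 0.0782]
contact_force: [-2.7, 1.2, 4.0]
tcp_pos: [0.4982, 0.2291, 0.0782]
contact_force: [-2.6, 1.4, 5.1]
```

```bash
for i in 1 2; do python3 -m inch '{"travel":[[0.005,0,0],[0.005,0,0],[0.005,0,0]],"yaw":[0,0,0],"fingers":[0,0,0]}' 40|grep -E "tcp|contact"
for i in 1 2; do python3 -m inch '{"travel":[[0,0,0]],"yaw":[0],"fingers":[0]}' 40|grep -E "tcp|contact"; done; done
```

```text
tcp_pos: [0.4997, 0.2286, 0.0781]
contact_force: [-2.5, 1.1, 4.8]
tcp_pos: [0.4997, 0.2286, 0.0782]
contact_force: [-2.9, 0.3, 5.0]
tcp_pos: [0.4997, 0.2286, 0.0782]
contact_force: [-2.5, 0.2, 3.6]
tcp_pos: [0.5012, 0.2281, 0.0782]
contact_force: [-2.8, 2.0, 4.8]
tcp_pos: [0.5011, 0.2281, 0.0782]
contact_force: [-3.4, 1.1, 4.2]
tcp_pos: [0.5012, 0.2281, 0.0782]
contact_force: [-3.0, -0.1, 5.2]
```

```bash
for i in 1 2; do python3 -m inch '{"travel":[[0.004,0,0],[0.004,0,0],[0.004,0,0]],"yaw":[0,0,0],"fingers":[0,0,0]}' 40|grep -E "tcp|contact"
for i in 1 2; do python3 -m inch '{"travel":[[0,0,0]],"yaw":[0],"fingers":[0]}' 40|grep -E "tcp|contact"; done; done
```

```text
tcp_pos: [0.5021, 0.2278, 0.0781]
contact_force: [-3.3, 0.7, 5.3]
tcp_pos: [0.5022, 0.2278, 0.0781]
contact_force: [-2.6, -0.1, 5.0]
tcp_pos: [0.5022, 0.2278, 0.0781]
contact_force: [-2.4, 0.9, 4.3]
tcp_pos: [0.5026, 0.2276, 0.0779]
contact_force: [-4.1, 1.1, 5.8]
tcp_pos: [0.5027, 0.2276, 0.078]
contact_force: [-3.7, 1.7, 6.6]
tcp_pos: [0.5026, 0.2276, 0.078]
contact_force: [-4.3, 2.3, 4.6]
```

```bash
for i in 1 2; do python3 -m inch '{"travel":[[0.003,0,0],[0.003,0,0],[0.003,0,0]],"yaw":[0,0,0],"fingers":[0,0,0]}' 40|grep -E "tcp|contact"
for i in 1 2; do python3 -m inch '{"travel":[[0,0,0]],"yaw":[0],"fingers":[0]}' 40|grep -E "tcp|contact"; done; done
```

```text
tcp_pos: [0.503, 0.2275, 0.0778]
contact_force: [-6.1, 2.7, 5.7]
tcp_pos: [0.5031, 0.2275, 0.0778]
contact_force: [-5.1, 1.9, 6.2]
tcp_pos: [0.5031, 0.2275, 0.0778]
contact_force: [-4.4, 2.0, 5.4]
tcp_pos: [0.5034, 0.2273, 0.0777]
contact_force: [-5.6, 1.8, 5.5]
tcp_pos: [0.5034, 0.2273, 0.0776]
contact_force: [-5.0, 2.5, 6.4]
tcp_pos: [0.5034, 0.2273, 0.0776]
contact_force: [-6.4, 3.1, 4.9]
```

```bash
python3 -m inch '{"travel":[[0,0,-0.002],[0,0,-0.002],[0,0,-0.002]],"yaw":[0,0,0],"fingers":[0,0,0]}' 40|grep -E "tcp|contact"
for i in 1 2 3; do python3 -m inch '{"travel":[[0,0,0]],"yaw":[0],"fingers":[0]}' 40|grep -E "tcp|contact"; done;  python3 -m inch '{"travel":[[0.004,0,0],[0.004,0,0],[0.004,0,0]],"yaw":[0,0,0],"fingers":[0,0,0]}' 40|grep -E "tcp|contact"
for i in 1 2 3; do python3 -m inch '{"travel":[[0,0,0]],"yaw":[0],"fingers":[0]}' 40|grep -E "tcp|contact"; done
```

```text
tcp_pos: [0.5035, 0.2272, 0.0782]
contact_force: [-5.7, 2.5, 6.3]
tcp_pos: [0.5035, 0.2273, 0.0782]
contact_force: [-6.0, 2.4, 5.2]
tcp_pos: [0.5035, 0.2273, 0.0782]
contact_force: [-4.6, 2.8, 5.7]
tcp_pos: [0.5035, 0.2272, 0.0782]
contact_force: [-5.9, 3.0, 5.5]
tcp_pos: [0.5041, 0.2269, 0.078]
contact_force: [-5.9, 3.4, 4.6]
tcp_pos: [0.5041, 0.2269, 0.078]
contact_force: [-6.2, 3.1, 5.3]
tcp_pos: [0.5041, 0.2269, 0.078]
contact_force: [-6.8, 2.0, 4.7]
tcp_pos: [0.5041, 0.2269, 0.078]
contact_force: [-5.8, 3.3, 5.5]
```

```bash
for i in 1 2 3; do python3 -m inch '{"travel":[[0.004,0,0],[0.004,0,0],[0.004,0,0]],"yaw":[0,0,0],"fingers":[0,0,0]}' 40|grep -E "tcp|contact"
for i in 1 2; do python3 -m inch '{"travel":[[0,0,0]],"yaw":[0],"fingers":[0]}' 40|grep -E "tcp|contact"; done; done
```

```text
tcp_pos: [0.5051, 0.2266, 0.0779]
contact_force: [-6.2, 2.9, 4.4]
tcp_pos: [0.5051, 0.2266, 0.0779]
contact_force: [-7.2, 3.4, 5.2]
tcp_pos: [0.505, 0.2266, 0.0779]
contact_force: [-5.4, 2.8, 4.7]
tcp_pos: [0.5063, 0.2262, 0.078]
contact_force: [-5.9, 3.3, 4.9]
tcp_pos: [0.5063, 0.2262, 0.078]
contact_force: [-5.6, 3.1, 5.2]
tcp_pos: [0.5064, 0.2262, 0.078]
contact_force: [-5.3, 2.1, 5.9]
tcp_pos: [0.5078, 0.2257, 0.0781]
contact_force: [-6.7, 2.7, 5.5]
tcp_pos: [0.5078, 0.2257, 0.0781]
contact_force: [-6.7, 2.2, 5.5]
tcp_pos: [0.5078, 0.2257, 0.0781]
contact_force: [-4.9, 2.3, 6.0]
```

```bash
for i in 1 2 3; do python3 -m inch '{"travel":[[0.004,0,0],[0.004,0,0],[0.004,0,0]],"yaw":[0,0,0],"fingers":[0,0,0]}' 40|grep -E "tcp|contact"
for i in 1 2; do python3 -m inch '{"travel":[[0,0,0]],"yaw":[0],"fingers":[0]}' 40|grep -E "tcp|contact"; done; done
```

```text
tcp_pos: [0.5093, 0.2252, 0.0782]
contact_force: [-4.3, 3.0, 5.1]
tcp_pos: [0.5093, 0.2252, 0.0782]
contact_force: [-5.2, 2.6, 5.2]
tcp_pos: [0.5093, 0.2252, 0.0782]
contact_force: [-5.3, 1.8, 4.4]
tcp_pos: [0.5119, 0.2245, 0.0787]
contact_force: [-2.7, 0.4, 4.0]
tcp_pos: [0.5121, 0.2244, 0.0788]
contact_force: [-1.8, 1.3, 4.4]
tcp_pos: [0.5121, 0.2244, 0.0788]
contact_force: [-2.9, 2.0, 3.6]
tcp_pos: [0.5131, 0.224, 0.0788]
contact_force: [-3.0, 1.6, 4.8]
tcp_pos: [0.5131, 0.224, 0.0788]
contact_force: [-2.0, 1.6, 4.0]
tcp_pos: [0.5131, 0.224, 0.0788]
contact_force: [-1.8, 0.5, 3.8]
```

```bash
for i in 1 2; do python3 -m inch '{"travel":[[0.003,0,0],[0.003,0,0],[0.003,0,0]],"yaw":[0,0,0],"fingers":[0,0,0]}' 40|grep -E "tcp|contact"
for i in 1; do python3 -m inch '{"travel":[[0,0,0]],"yaw":[0],"fingers":[0]}' 40|grep -E "tcp|contact"; done; done
python3 -c "
from h import *
im=vision.get_image('wrist');cv2.imwrite('pics/w5c.png',cv2.resize(im[100:260,190:370],None,fx=3.6,fy=3.6,interpolation=cv2.INTER_CUBIC))"
```

```text
tcp_pos: [0.5132, 0.2239, 0.0787]
contact_force: [-4.4, 1.5, 5.0]
tcp_pos: [0.5132, 0.2239, 0.0787]
contact_force: [-4.1, 2.1, 5.4]
tcp_pos: [0.5133, 0.2239, 0.0786]
contact_force: [-6.0, 2.7, 6.6]
tcp_pos: [0.5133, 0.2239, 0.0786]
contact_force: [-4.5, 1.8, 6.2]
```

View pics/w5c.png

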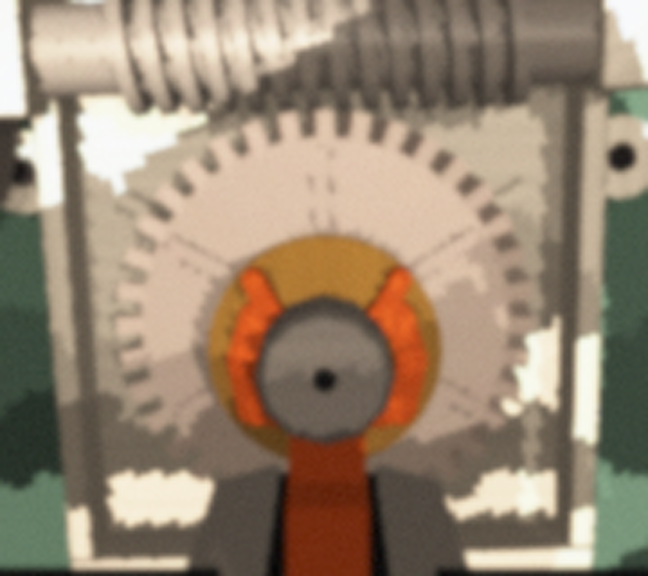

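The picture shows the clip in the groove, symmetric around the shaft, with its back against the shaft, and the force shows a firm end stop. I'll relieve the load, open the fingers and retreat.

```bash
python3 -m inch '{"travel":[[-0.003,0,-0.002],[-0.006,0,-0.004],[-0.006,0,-0.004],[-0.006,0,-0.004]],"yaw":[0,0,0,0],"fingers":[0,0,0,0]}' 40|grep -E "tcp|contact"
python3 -m inch '{"travel":[[0,0,0],[0,0,0],[0,0,0],[0,0,0]],"yaw":[0,0,0,0],"fingers":[20,40,40,40]}' 10
python3 -m inch '{"travel":[[0,0,-0.03],[0,0,-0.1],[0,0,-0.2],[0,0,-0.3],[0,0,-0.3],[0,0,-0.3]],"yaw":[0,0,0,0,0,0],"fingers":[40,40,40,40,40,40]}' 10
python3 -c "
from h import *
im=vision.get_image('wrist');cv2.imwrite('pics/w6c.png',cv2.resize(im[80:300,170:390],None,fx=2.7,fy=2.7,interpolation=cv2.INTER_CUBIC))"
```

```text
tcp_pos: [0.5131, 0.2239, 0.0793]
contact_force: [0.7, 2.3, -4.7]
time_s: 23.85
tcp_pos: [0.5132, 0.2239, 0.0802]
ee_rot: [-180.0, -0.0, -19.0]
contact_force: [0.5, 0.6, -0.5]
width: 0.0373
finger_force: 0.0
time_s: 24.6
tcp_pos: [0.5124, 0.2238, 0.1692]
ee_rot: [180.0, 0.1, -19.0]
contact_force: [-1.1, 0.1, 0.8]
width: 0.037
finger_force: 0.0
```

View pics/w6c.png

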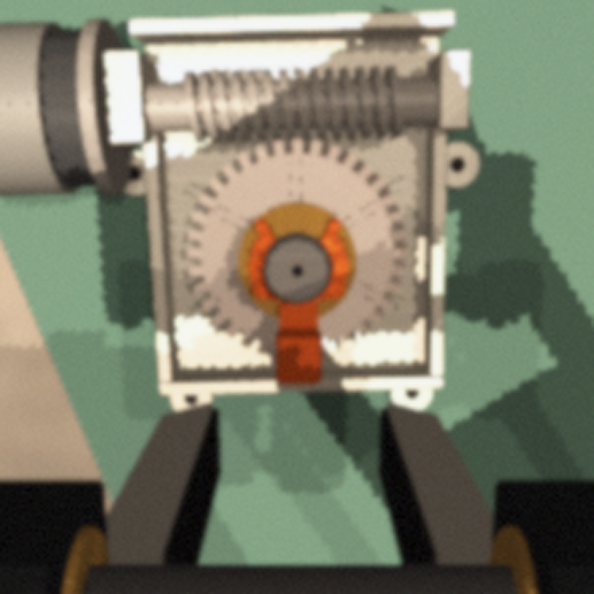

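The clip stays seated round the shaft with its grip released, and the gripper is clear. I'll hand the job in.

```bash
python3 -c "
from plant import finish_job
print(finish_job())"
```

```text
the job is handed in; nothing more can be done
None
```

The orange clip snapped home in the shaft's groove with a push of under about 8 N, then I released it, backed the gripper clear without disturbing anything else, and handed the job in at about 25 s.

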